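# Clamp a brass pipe plug in the sprung vise

### The job

Clamp the brass plug in the small sloping spring vise, square head up, ready for the wrench: pull the sprung jaw by its black post up to its stop so that the catch holds it open, stand the plug between the jaws on the bed and let go of it, then press the red button to let the jaw close on the plug. Leave the plug gripped upright near the middle of the jaws, take the hand away, and do not disturb the grey elbow, the tape spool or the marker.

Things in the scene. Friction and masses are not known exactly. Their poses are not given: they have to be found in the camera images.
- vise: small blue and grey spring vise, fixed to the counter, 200 mm long, 120 mm wide, about 150 mm high; origin under its middle, x toward its high end. Its bed slopes at 30 degrees, rising away from the robot. From the low end: fixed jaw, sliding jaw with a black pull post, 17 mm high spring housing (70 mm uphill of the sliding jaw's plate at rest); red catch button on the right edge.
- vise_seat (a point): point on the bed at the middle of the foot of the fixed jaw's rubber face. Axes: x up the slope (the way the jaw is pulled), y across the bed (left), z square to the bed, upward, leaning 30 degrees from vertical toward the robot. Fixed jaw at x = -17 to 0 mm, 60 mm wide, 24 mm high. The plug stands on the bed (z = 0) between the jaws.
- jaw_face (a point): middle of the foot of the sliding jaw's rubber face, on the bed; same axes as vise_seat. The jaw is 60 mm wide, 14 mm thick, 24 mm high. In vise_seat its face is at x = 12 mm when shut, 48 mm when held open by the catch, 27 mm with the plug gripped.
- pull_post (a point): point on the axis of the sliding jaw's black round pull post (16 mm diameter, square to the bed, from 9 to 52 mm above it), 34 mm above the bed; moves with the jaw; same axes as vise_seat, in which it lies at x = 70 mm, y = 0 when shut. 36 mm are free between post and jaw, 74 mm between post and spring housing when shut; under both lies the jaw's plate, top 9 mm above the bed.
- jaw (a joint): travel of the sliding jaw up the slope, m: 0 shut, 0.038 at its stop. A spring pulls it shut with about 6 N at 0 to 9 N at the stop; passing the catch takes up to about 15 N. Pulled to the stop and let go it stays caught at about 0.036; let go sooner it runs back. About 0.014 with the plug gripped.
- catch (a joint): travel of the red catch button in m, pressed square to the bed: 0 up, 0.008 fully down. It is sprung (2 N at rest, 4 N fully down); at more than about 0.0065 it frees the jaw. It dips by itself while the jaw is pulled past it.
- catch_top (a point): centre of the top of the round red catch button, 22 mm in diameter, 16 mm above the bed when up, at x = 66 mm, y = -54 mm of vise_seat; same axes as vise_seat; moves with the button.
- plug_mid (a point): centre of the loose brass plug, 12.5 mm above its underside, z axis up through its square head. 25 mm high, about 40 g: 24 mm thread (0 to 12 mm up), round flange 27 mm in diameter (11 to 17 mm), square head 12 x 12 mm on top. It stands thread down on the counter, left or right of the vise; can be gripped across the flange in any direction.
- grey_elbow: loose grey plastic pipe elbow lying on the counter, 42 x 42 x 26 mm, origin under its middle; to be left alone.
- tape_spool: loose yellow spool of white thread tape lying flat, 53 mm in diameter, 16 mm high, origin under its middle; to be left alone.
- marker: loose white marker pen with red cap, lying, 15 x 133 x 16 mm, long along its y axis, origin under its middle; to be left alone.
There are look-alikes about, which are no part of the job. What is shaped like the part that bears plug_mid but orange or turquoise is not meant.

How it is judged:
By the outcome, as a careful person would: the job done as asked, in the order asked, and still so for the second after the job is handed in, with the robot touching nothing.
It also fails if it takes over 58 s, if anything falls off the work surface, if the arm or the gripper's body presses on something with over 40 N, if the wrist force passes 120 N, or if a joint passes its speed limit or range.

### The arm

A 6-joint arm with a two-finger parallel gripper is mounted at the origin on the work surface; the furniture and walls round the work are solid. World frame = base frame: x ahead of the robot, y to its left, z up, the work surface at z = 0. Lengths are in m, angles in degrees, forces in N, time in s.
With the tool pointing down it reaches from about 0.325 to 0.9 m from the base axis. Payload 3.5 kg.
Tool frame: the origin (TCP) lies at the very end of the fingers, on their centre line; the grasp point (between the pads) lies 19 mm behind it; z points along the fingers, y is the line along which they close (so a half turn about z gives the same grasp; the last joint's range is limited). The gripper opens to 85 mm and grips with 20 to 120 N. Pads are 22 mm wide; open, the fingers measure 114 mm over their backs; the gripper's body (76 mm by 85 mm) begins 54 mm behind the grasp point. The pads swing forward as they close: fully open they stand 13 mm farther back than shut.
Start: joints at [60.138, 15.837, -1.513, 72.651, 0, 84.076], TCP at [0.254, 0.571, 0.231] pointing down, gripper open.
Joint ranges: [-178.77, 178.77], [-48.84, 107.48], [-61.69, 71.31], [-111.58, 123.2], [-90, 87.43], [-180, 180]. Speed limits (degrees/s): [147.25, 147.25, 180, 180, 180, 180].

### API

Orientations are given as [roll, pitch, yaw] about the fixed x, y, z axes, in that order (R = Rz(yaw) Ry(pitch) Rx(roll)).
In Python, from station import observe, imaging, sign_off gives the robot as it stands.
- The arm moves only by the tool step_arm, never from a script. Its argument "motion" is text: rows parted by semicolons, each of 5 numbers parted by spaces: the shift along the world's x, y, z in cm, then the turn about the world's z in rad, then the gripper's target within -1 to 1 (shut at 1, half-way at 0, fully open at -1). A call has 1 to 10 rows; each row shifts and turns the commanded pose from where the row before left it; what a row does not reach is not made up. A row lasts 1/10 s, in which the tool goes at most 50 mm and 8.59 degrees, less where a joint would pass 70% of its speed; a pose out of reach is approached as far as the arm can. A call with a gripper value outside its range is refused whole. The fingers move at their own pace and stop on an object; "grip_force" is the grip in N (left out, the last holds). Time passes only in rows, so rows that do not move let the fingers close. It gives the time, the measured TCP pose, the force, the opening and the grip force at its end, in the units of the state.
- observe(): the state, without advancing time (a new reading comes with each control period).
- imaging.get_image(name): name is "scene" or "top" or "wrist"; returns a dict with "img" (384x512x3 uint8, red, green, blue), "fx", "fy", "cx", "cy" (pixels), "k1" (the pictures are not rectified: a ray, as slopes to the right and down, at radius r is drawn at 1 + k1 r^2 times it, then the intrinsics apply), "T" (4x4, takes a point from camera to world coordinates). Camera axes: x right, y up, looking along -z (the intrinsics and any distortion apply to the point x, -y, -z); pixel columns grow to the right and rows downward; lengths in m; the calibration is good to about 2 mm. A picture is of the moment at which its call begins. There is no depth.
- sign_off(): hands the job in; it is judged then, once.
The state is a dict: "time": time; "joint_positions": joint angles; "qvel": joint speeds; "joint_efforts": joint torques, N m; "ee_pos": TCP position; "tool_rot": TCP orientation; "wrist_force": force on the tool from outside, world axes, zero at the start; "ft_torque": the same for the moment, N m; "gripper_width": finger opening in m; "grip_force": force on a finger pad.
Only numpy, scipy, OpenCV 4.12 (cv2) and the standard library are available. Lean on these libraries where they do the work, as an engineer would, in place of code of your own. Each camera call takes 0.05 s, during which the arm holds its last target. There are 200 camera calls.

## Working session

There is one attempt and no reset: what is moved stays moved. The work goes in short steps, Python scripts to look and compute and a tool call to move; the robot and the scene stay as the last step left them, time stands still between calls to the robot, and variables do not carry over. Pictures are saved under pics/ and viewed, at most 10 in all, crops included, and the job is handed in when it is done.

Besides the shell and the picture viewer there is one more tool, called after "Call:" by a JSON object that holds its "name" and its "arguments". step_arm: Moves the arm, as the interface text tells. Its arguments: {"type":"object","properties":{"motion":{"type":"string"},"grip_force":{"type":"number"}},"required":["motion"]}

```bash
mkdir -p pics; ls; cat > h.py <<'E'
import numpy as np, cv2
from station import observe, imaging, sign_off
def cap(n,f):
    d=imaging.get_image(n); cv2.imwrite('pics/'+f,d['img'][:,:,::-1]); np.savez('pics/'+f[:-4]+'.npz',**{k:np.asarray(v) for k,v in d.items()}); return d
def load(f): 
    d=np.load('pics/'+f+'.npz'); return {k:d[k] for k in d.files}
def proj(d,P):
    P=np.atleast_2d(P); T=d['T']; c=(P-T[:3,3])@T[:3,:3]
    x=c[:,0]/-c[:,2]; y=-c[:,1]/-c[:,2]; s=1+d['k1']*(x*x+y*y)
    return np.c_[d['fx']*x*s+d['cx'], d['fy']*y*s+d['cy']]
def ray(d,uv):
    x0=(uv[0]-d['cx'])/d['fx']; y0=(uv[1]-d['cy'])/d['fy']; x,y=x0,y0
    for _ in range(30): s=1+d['k1']*(x*x+y*y); x,y=x0/s,y0/s
    v=d['T'][:3,:3]@np.array([x,-y,-1.]); return d['T'][:3,3],v
def onz(d,uv,z):
    o,v=ray(d,uv); return o+v*(z-o[2])/v[2]
E
python3 - <<'E'
from h import *
print(observe())
a=cap('scene','s0.png');b=cap('top','t0.png')
for d in(a,b): print({k:np.round(v,3).tolist() for k,v in d.items() if k!='img'})
cv2.imwrite('pics/t0b.png',cv2.resize(b['img'][:,:,::-1],(800,600),interpolation=cv2.INTER_CUBIC))
cv2.imwrite('pics/s0b.png',cv2.resize(a['img'][:,:,::-1],(800,600),interpolation=cv2.INTER_CUBIC))
E
```

```text
pics
{'time': 0.0, 'joint_positions': array([ 6.01382244e+01,  1.58800471e+01, -1.59776071e+00,  7.26513651e+01,
        1.29609764e-03,  8.40753352e+01]), 'qvel': array([-0.05028651, -0.05288548,  0.06481423, -0.11116667, -0.03260008,
       -0.03855387]), 'joint_efforts': array([-5.51828653e-04, -4.45502436e+01,  2.95206159e+01,  1.62375852e-02,
       -1.14074667e-04, -3.26214426e-06]), 'ee_pos': array([0.25319852, 0.57056119, 0.230141  ]), 'tool_rot': array([-1.79871651e+02, -1.46224767e-02,  1.56062871e+02]), 'wrist_force': array([ 0.55331043,  0.42836684, -0.58380875]), 'ft_torque': array([-0.0144789 ,  0.00056886,  0.00451836]), 'grip_force': 0.0, 'gripper_width': 0.0854949805083354}
{'fx': 454.171, 'fy': 454.171, 'cx': 255.635, 'cy': 204.82, 'k1': -0.129, 'T': [[-0.468, 0.609, -0.641, -0.047], [-0.884, -0.311, 0.349, 0.305], [0.013, 0.73, 0.684, 0.683], [0.0, 0.0, 0.0, 1.0]]}
{'fx': 380.472, 'fy': 380.472, 'cx': 256.074, 'cy': 193.661, 'k1': -0.074, 'T': [[0.006, 0.995, -0.097, 0.444], [-1.0, 0.006, -0.002, 0.018], [-0.001, 0.097, 0.995, 0.941], [0.0, 0.0, 0.0, 1.0]]}
```

View pics/t0b.png

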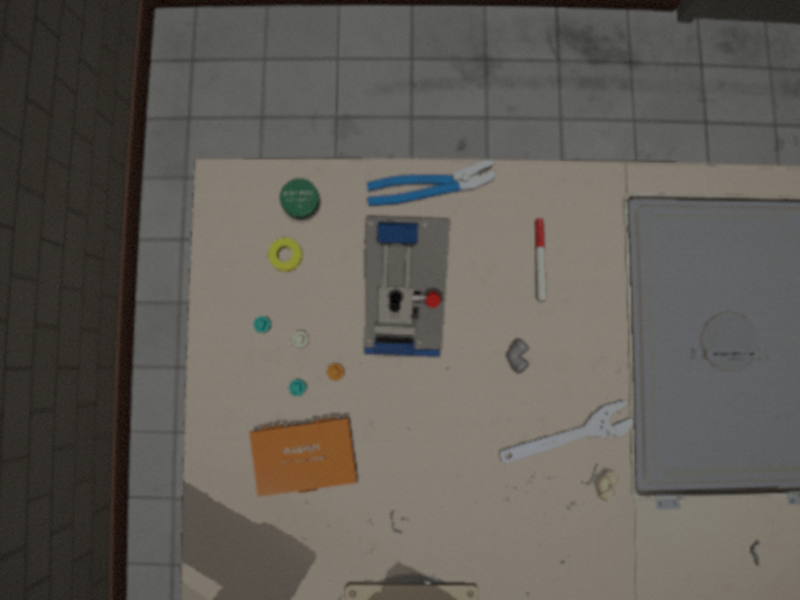

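View pics/s0b.png

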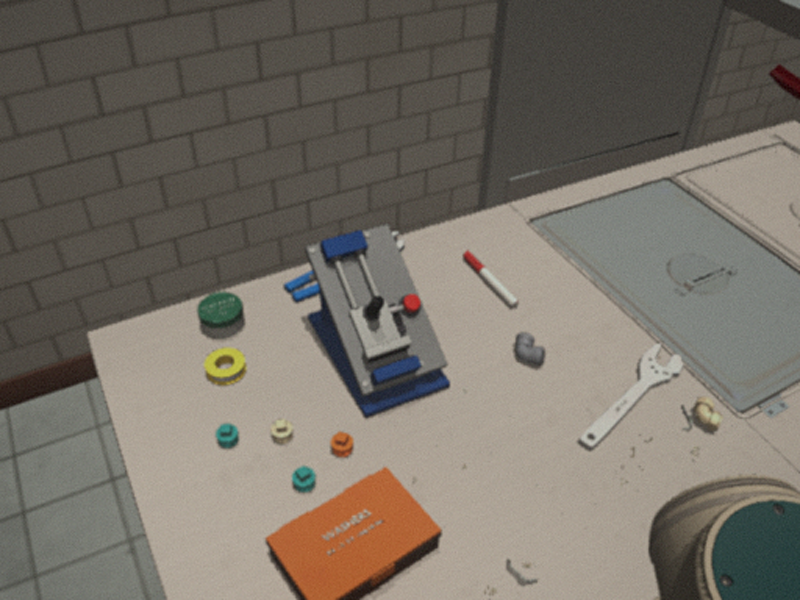

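The top view shows the vise at about (405,285), with its red button at (433,299) and its post at (396,300). The pale brass plug is at (300,339). Turquoise look-alikes are at (262,324) and (298,387), and an orange one at (335,371). Next I'll take close crops for accurate measurement.

```bash
python3 - <<'E'
from h import *
s=load('s0')['img'];t=load('t0')['img']
A=cv2.resize(t[130:235,225:295],None,fx=5.6,fy=5.6,interpolation=cv2.INTER_CUBIC)
B=cv2.resize(s[140:265,195:290],None,fx=4.2,fy=4.2,interpolation=cv2.INTER_CUBIC)
H=590;C=np.zeros((H,800,3),np.uint8);C[:min(H,A.shape[0]),:A.shape[1]]=A[:H];C[:B.shape[0],400:400+B.shape[1]]=B[:H]
cv2.imwrite('pics/c0.png',np.clip(C[:,:,::-1]*1.5,0,255).astype(np.uint8)); print(A.shape,B.shape)
for n,d in(('s0',s),('t0',t)):
    h=cv2.cvtColor(d,cv2.COLOR_RGB2HSV); m=(((h[...,0]<6)|(h[...,0]>174))&(h[...,1]>170)&(h[...,2]>80)).astype(np.uint8)
    k,l,st,c=cv2.connectedComponentsWithStats(m)
    print(n,[(np.round(c[i],1).tolist(),st[i].tolist()) for i in range(1,k) if st[i,4]>15])
E
```

```text
(588, 392, 3) (525, 399, 3)
s0 [([302.4, 166.4], [298, 162, 10, 10, 27]), ([263.3, 193.4], [259, 189, 10, 10, 75])]
t0 [([344.8, 150.0], [343, 142, 4, 15, 37]), ([276.9, 191.2], [273, 187, 9, 9, 64])]
```

View pics/c0.png

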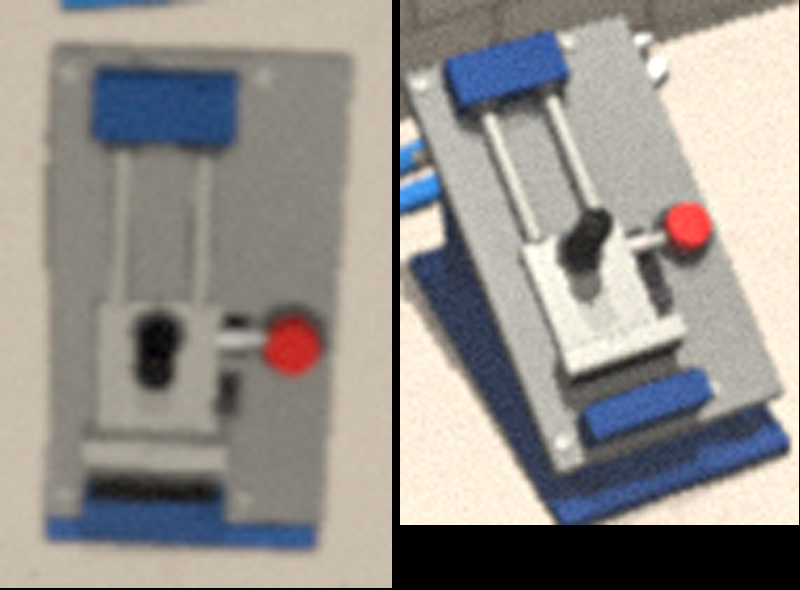

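```bash
cat > fit.py <<'E'
from h import *
from scipy.optimize import least_squares
s=load('s0');t=load('t0')
T=lambda u,v:(225+(u+.5)/5.6-.5,130+(v+.5)/5.6-.5)
S=lambda u,v:(195+(u-400+.5)/4.2-.5,140+(v+.5)/4.2-.5)
obs=[(t,(276.9,191.2),(66,-54,16)),(s,(263.3,193.4),(66,-54,15)),
(t,T(85,439),(26,30,24)),(t,T(227,447),(26,-30,24)),(t,T(83,468),(12,30,24)),(t,T(224,473),(12,-30,24)),
(s,S(561,350),(26,30,24)),(s,S(680,315),(26,-30,24)),(s,S(571,373),(12,30,24)),(s,S(686,337),(12,-30,24)),
(s,S(583,408),(0,30,24)),(s,S(705,371),(0,-30,24)),(s,S(592,441),(-17,30,24)),(s,S(712,402),(-17,-30,24))]
def R(yaw):
    c,s_=np.cos(yaw),np.sin(yaw);p=-np.pi/6
    return np.array([[c,-s_,0],[s_,c,0],[0,0,1]])@np.array([[np.cos(p),0,np.sin(p)],[0,1,0],[-np.sin(p),0,np.cos(p)]])
def W(q,P): return q[:3]+np.atleast_2d(P)/1000@R(q[3]).T
def f(q): return np.concatenate([proj(d,W(q,P))[0]-np.array(uv) for d,uv,P in obs])
E
python3 - <<'E'
from fit import *
print(np.round(R(0),2).tolist())
r=least_squares(f,[.5,.05,.1,0],loss='soft_l1');print(np.round(r.x,4),np.degrees(r.x[3]),np.round(r.fun.reshape(-1,2),1).tolist())
np.save('q.npy',r.x)
for n,P in(('post34',(70,0,34)),('btn',(66,-54,16)),('seat20',(20,0,0))): print(n,np.round(W(r.x,P),4))
for P in((70,0,52),(70,0,9)): print((proj(t,W(r.x,P))[0]-[225,130])*5.6,(proj(s,W(r.x,P))[0]-[195,140])*4.2+[400,0])
# plug
for nm,d,uv in(('t',t,(300/1.5625,339/1.5625)),('s',s,(282/1.5625,430/1.5625))):
    x,y=int(uv[0]),int(uv[1]); print(nm,onz(d,uv,.0155), d['img'][y-7:y+8,x-8:x+9].sum(2).astype(int)[::2,::2].tolist())
A=[cv2.resize(d['img'][y-20:y+20,x-20:x+20],(400,400),interpolation=cv2.INTER_CUBIC) for d,x,y in((t,192,217),(s,180,275))]
cv2.imwrite('pics/p0.png',np.clip(np.hstack(A)[:,:,::-1]*1.4,0,255))
E
```

```text
[[0.87, 0.0, -0.5], [0.0, 1.0, 0.0], [0.5, 0.0, 0.87]]
[ 0.4848  0.0281  0.0419 -0.039 ] -2.232743502645252 [[0.2, 0.7], [0.2, 0.1], [-0.5, -0.3], [0.4, -0.5], [-0.3, -0.0], [0.7, 0.3], [-0.5, 0.6], [-0.1, -0.5], [-0.2, 2.0], [1.2, 0.9], [-0.8, -0.5], [-1.0, -1.4], [0.4, 0.1], [0.7, -0.6]]
post34 [[0.5284 0.0264 0.1063]]
btn [[ 0.5318 -0.0278  0.0887]]
seat20 [[0.5021 0.0274 0.0519]]
[154.8829698  368.96105219] [595.35732544 221.93941493]
[158.25729178 324.45669836] [576.83622647 254.0377607 ]
t [0.47676876 0.17530903 0.0155    ] [[378, 373, 379, 375, 375, 378, 381, 375, 375], [378, 376, 368, 331, 326, 315, 365, 382, 374], [379, 378, 378, 390, 384, 367, 340, 378, 375], [378, 376, 383, 390, 374, 332, 351, 366, 376], [374, 357, 380, 402, 388, 331, 372, 362, 377], [378, 378, 372, 381, 369, 359, 356, 361, 376], [378, 373, 366, 384, 389, 371, 349, 377, 379], [379, 379, 381, 363, 349, 362, 379, 374, 381]]
s [0.47339198 0.17710174 0.0155    ] [[499, 490, 483, 439, 474, 486, 486, 491, 475], [493, 447, 463, 526, 527, 471, 485, 454, 493], [478, 487, 476, 525, 514, 467, 510, 500, 486], [477, 519, 449, 308, 292, 271, 454, 490, 484], [472, 505, 466, 335, 359, 412, 514, 414, 476], [474, 362, 470, 527, 551, 493, 400, 272, 471], [504, 314, 234, 333, 331, 305, 281, 321, 481], [502, 419, 261, 295, 298, 362, 352, 436, 497]][ WARN:0@0.304] global loadsave.cpp:1063 imwrite_ Unsupported depth image for selected encoder is fallbacked to CV_8U.
```

View pics/p0.png

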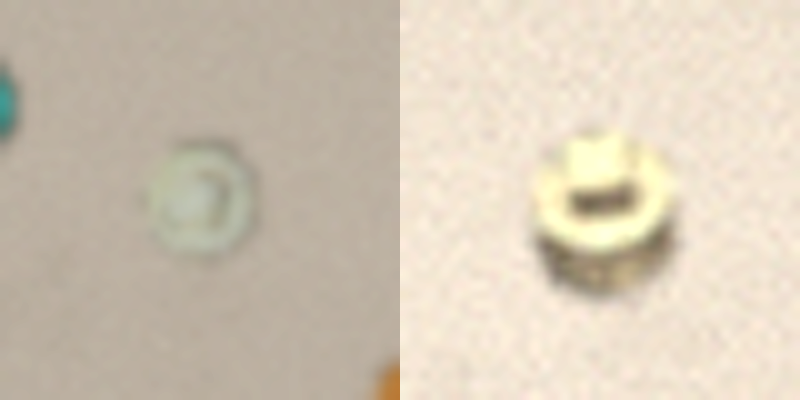

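The post ends and jaw edges reproject to within about a pixel. That puts the vise seat at (0.485, 0.028, 0.042) with yaw -2.2°, and the plug at about (0.477, 0.176). In the crop it is a pale brass plug standing upright. First I'll move above the post.

Call:
{"name": "step_arm", "arguments": {"motion": "1.4 -2.7 0 0.02 -1;1.4 -2.7 0 0.02 -0.5;1.4 -2.7 0 0.02 0;1.4 -2.7 0 0.02 0;1.4 -2.7 0 0.02 0;1.4 -2.7 0 0.02 0;1.4 -2.7 0 0.02 0;1.4 -2.7 0 0.02 0;1.4 -2.7 0 0.02 0;1.4 -2.7 0 0.02 0", "grip_force": 60}}

```text
time: 1.1
ee_pos: [0.3936, 0.2999, 0.2309]
tool_rot: [-180.0, -0.0, 167.6]
wrist_force: [0.1, -0.8, 0.1]
gripper_width: 0.0433
grip_force: 0.0
```

Call:
{"name": "step_arm", "arguments": {"motion": "1.4 -2.7 0 0.02 0;1.4 -2.7 0 0.02 0;1.4 -2.7 0 0.02 0;1.4 -2.7 0 0.02 0;1.4 -2.7 0 0.02 0;1.4 -2.7 0 0.02 0;1.4 -2.7 0 0.02 0;1.4 -2.7 0 0.02 0;1.4 -2.7 0 0.02 0;0.7 -2.7 0 0 0"}}

```text
time: 2.1
ee_pos: [0.5272, 0.03, 0.2308]
tool_rot: [180.0, -0.0, 177.8]
wrist_force: [-0.1, 0.7, 0.4]
gripper_width: 0.0427
grip_force: 0.0
```

Call:
{"name": "step_arm", "arguments": {"motion": "0 0 -2 0 0;0 0 -2 0 0;0 0 -2 0 0;0 0 0 0 0;0 0 0 0 0"}}

```text
time: 2.6
ee_pos: [0.5261, 0.0313, 0.171]
tool_rot: [180.0, -0.1, 177.8]
wrist_force: [0.4, -0.5, -0.1]
gripper_width: 0.0423
grip_force: 0.0
```

Call:
{"name": "step_arm", "arguments": {"motion": "0 -0.5 -2 0 0;0 0 -2 0 0;0 0 -2 0 0;0 0 -1 0 0;0 0 -1 0 0;0 0 0 0 0;0 0 0 0 0"}}

```text
time: 3.3
ee_pos: [0.5272, 0.0262, 0.092]
tool_rot: [-180.0, 0.1, 177.8]
wrist_force: [0.3, 0.1, -0.3]
gripper_width: 0.0427
grip_force: 0.0
```

```bash
python3 - <<'E'
from h import *
w=cap('wrist','w1.png');s=cap('scene','s1.png')
A=w['img'];B=cv2.resize(s['img'][110:290,170:350],(384,384),interpolation=cv2.INTER_CUBIC)
cv2.imwrite('pics/m1.png',np.hstack([cv2.resize(A,(416,312)),cv2.resize(B,(312,312))])[:,:,::-1])
o=observe();print(o['ee_pos'],o['wrist_force'])
E
```

```text
[0.52752013 0.02620729 0.0923041 ] [ 0.68679019 -0.13591019 -0.08449274]
```

View pics/m1.png

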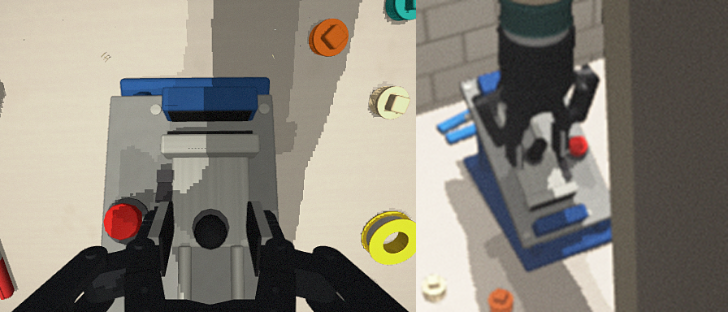

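The wrist view shows the post at (210,230), midway between the fingers at (160,235) and (258,235). The button at (123,220) is clear of the left finger. I'll grip the post now.

Call:
{"name": "step_arm", "arguments": {"motion": "0 0 0 0 1;0 0 0 0 1;0 0 0 0 1;0 0 0 0 1;0 0 0 0 1;0 0 0 0 1;0 0 0 0 1", "grip_force": 80}}

```text
time: 4.1
ee_pos: [0.5271, 0.0265, 0.0921]
tool_rot: [180.0, 0.1, 177.8]
wrist_force: [-0.7, 1.1, 5.7]
gripper_width: 0.014
grip_force: 77.9
```

Call:
{"name": "step_arm", "arguments": {"motion": "0.35 -0.01 0.2 0 1;0.35 -0.01 0.2 0 1;0.35 -0.02 0.2 0 1;0.35 -0.01 0.2 0 1;0.35 -0.01 0.2 0 1;0.35 -0.02 0.2 0 1;0.35 -0.01 0.2 0 1;0.35 -0.01 0.2 0 1;0 0 0 0 1"}}

```text
time: 5.0
ee_pos: [0.5459, 0.0259, 0.103]
tool_rot: [180.0, -1.0, 177.9]
wrist_force: [-12.1, 0.9, -1.3]
gripper_width: 0.014
grip_force: 78.0
```

Call:
{"name": "step_arm", "arguments": {"motion": "0 0 0 0 1;0 0 0 0 1;0 0 0 0 1"}}

```text
time: 5.3
ee_pos: [0.5459, 0.0259, 0.103]
tool_rot: [180.0, -1.0, 177.9]
wrist_force: [-12.7, 0.9, -2.8]
gripper_width: 0.014
grip_force: 78.0
```

Call:
{"name": "step_arm", "arguments": {"motion": "0.35 -0.01 0.2 0 1;0.35 -0.01 0.2 0 1;0.35 -0.02 0.2 0 1;0 0 0 0 1;0 0 0 0 1"}}

```text
time: 5.8
ee_pos: [0.5588, 0.0255, 0.1104]
tool_rot: [180.0, -0.7, 177.9]
wrist_force: [-10.3, 1.5, 0.2]
gripper_width: 0.014
grip_force: 78.8
```

Call:
{"name": "step_arm", "arguments": {"motion": "0.35 -0.01 0.2 0 1;0 0 0 0 1;0 0 0 0 1"}}

```text
time: 6.1
ee_pos: [0.5599, 0.0255, 0.1111]
tool_rot: [180.0, -1.0, 177.9]
wrist_force: [-13.0, 1.0, -0.8]
gripper_width: 0.014
grip_force: 78.7
```

Call:
{"name": "step_arm", "arguments": {"motion": "0.35 -0.01 0.2 0 1;0.2 0 0.12 0 1;0 0 0 0 1;0 0 0 0 1"}}

```text
time: 6.5
ee_pos: [0.5598, 0.0255, 0.1111]
tool_rot: [180.0, -1.7, 177.9]
wrist_force: [-19.7, 0.8, -6.9]
gripper_width: 0.0137
grip_force: 78.1
```

Call:
{"name": "step_arm", "arguments": {"motion": "-0.5 0.01 -0.3 0 1;-0.5 0.01 -0.3 0 1;-0.5 0.01 -0.3 0 1;0 0 0 0 1;0 0 0 0 1"}}

```text
time: 7.0
ee_pos: [0.558, 0.0256, 0.1098]
tool_rot: [179.9, -0.1, 177.9]
wrist_force: [-4.6, 2.5, 7.0]
gripper_width: 0.0144
grip_force: 80.7
```

Call:
{"name": "step_arm", "arguments": {"motion": "0 0 0 0 0.4;0 0 0 0 0;0 0 0 0 0;0 0 0 0 0;0 0 2 0 0;0 0 3 0 0;0 0 3 0 0;0 0 2 0 0;0 0 0 0 0"}}

```text
time: 7.9
ee_pos: [0.5619, 0.0246, 0.2132]
tool_rot: [-180.0, 0.4, 177.8]
wrist_force: [0.8, 1.1, -0.0]
gripper_width: 0.0427
grip_force: 0.0
```

```bash
python3 - <<'E'
from fit import *
o=observe();print(o['ee_pos'],o['wrist_force'])
w=cap('wrist','w2.png'); cv2.imwrite('pics/w2v.png',w['img'][:,:,::-1]); q=np.load('q.npy')
for P in((70,0,52),(106,0,52),(48,30,24),(48,-30,24),(66,-54,16),(0,30,24)): print(P,proj(w,W(q,P))[0].round())
E
```

```text
[0.5618691  0.02464258 0.21318647] [ 0.76518573  1.11982914 -0.00877321]
(70, 0, 52) [258. 139.]
(106, 0, 52) [258. 190.]
(48, 30, 24) [296. 125.]
(48, -30, 24) [220. 125.]
(66, -54, 16) [191. 150.]
(0, 30, 24) [295.  70.]
```

View pics/w2v.png

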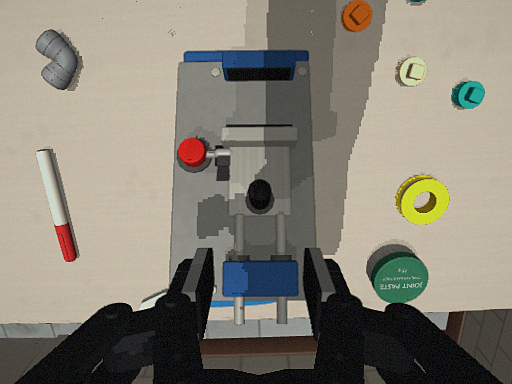

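The jaw is held open: the post is at (259,192) and the jaw edge at y≈127, both matching the predicted caught position. The plug is at (411,72).

```bash
python3 - <<'E'
from fit import *
w=load('w2')
h=cv2.cvtColor(w['img'],cv2.COLOR_RGB2HSV); print(h[60:86:4,396:430:4].tolist()[3])
print(onz(w,(411,72),.015),onz(t,(191.8,216.6),.016),onz(s,(179.9,274.),.017))
q=np.load('q.npy'); print(W(q,(20,0,14)),W(q,(66,-54,16)))
# fit flange circle by edges
c=w['img'][50:96,388:436];cv2.imwrite('pics/pl.png',cv2.resize(c,(600,575),interpolation=cv2.INTER_CUBIC)[:,:,::-1])
E
```

```text
[[20, 85, 182], [33, 61, 227], [38, 57, 211], [17, 70, 73], [36, 59, 220], [36, 51, 214], [36, 57, 211], [32, 62, 206], [19, 36, 191]]
[0.4786886  0.17507895 0.015     ] [0.47762331 0.175731   0.016     ] [0.47533246 0.17732965 0.017     ]
[[0.49512796 0.02771007 0.06400468]] [[ 0.53183187 -0.02776199  0.08873673]]
```

View pics/pl.png

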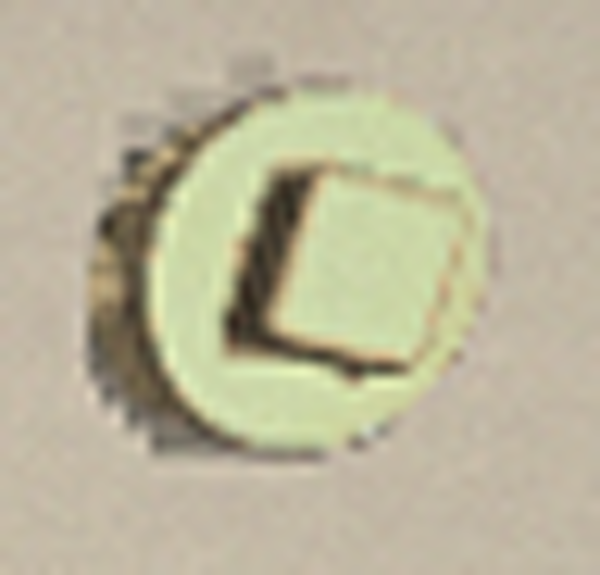

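Call:
{"name": "step_arm", "arguments": {"motion": "-1.7 3 0 0 -0.3;-1.7 3 0 0 -0.3;-1.7 3 0 0 -0.3;-1.7 3 0 0 -0.3;-1.7 3.1 0 0 -0.3;0 0 -3 0 -0.3;0 0 -4 0 -0.3;0 0 -4 0 -0.3;0 0 -3 0 -0.3;0 0 0 0 -0.3"}}

```text
time: 8.95
ee_pos: [0.4679, 0.1745, 0.0637]
tool_rot: [-179.8, -0.7, 177.8]
wrist_force: [-0.3, -1.1, 0.0]
gripper_width: 0.0555
grip_force: 0.0
```

Call:
{"name": "step_arm", "arguments": {"motion": "0 0 0 0 -0.3;0 0 0 0 -0.3"}}

```text
time: 9.15
ee_pos: [0.4755, 0.1762, 0.0708]
tool_rot: [180.0, 0.1, 177.8]
wrist_force: [0.6, -0.5, 0.5]
gripper_width: 0.0554
grip_force: 0.0
```

```bash
python3 - <<'E'
from h import *
o=observe();print(o['ee_pos'])
w=cap('wrist','w3.png')
p=np.array([[.477,.176,.017],[.477+.0135,.176,.017],[.477-.0135,.176,.017]]);i=w['img'].copy()
for u in proj(w,p): print(u);cv2.circle(i,tuple(int(round(a)) for a in u),2,(255,0,0),-1)
cv2.imwrite('pics/w3v.png',i[:,:,::-1])
E
```

```text
[0.47545996 0.17617674 0.07082824]
[256.84312135 220.14858993]
[257.652868   239.35689612]
[255.99878979 200.10302184]
```

View pics/w3v.png

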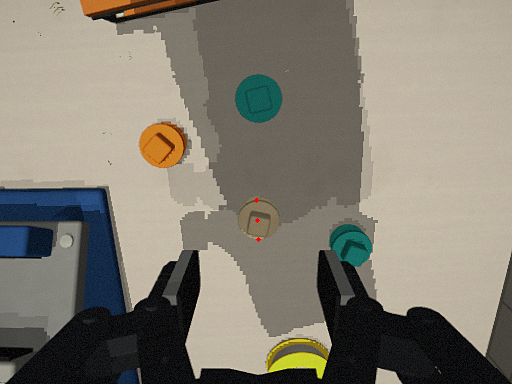

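The red dots sit on the brass plug at (258,220), centred between the fingers. The turquoise one at (350,245) is about 8 mm clear of the right finger.

Call:
{"name": "step_arm", "arguments": {"motion": "0.1 0 0 0 0;0 0 -1.5 0 0;0 0 -1.5 0 0;0 0 -1.5 0 0;0 0 -1.2 0 0;0 0 -1.1 0 0;0 0 0 0 0;0 0 0 0 0", "grip_force": 25}}

```text
time: 10.0
ee_pos: [0.4752, 0.176, 0.0016]
tool_rot: [180.0, 0.0, 177.8]
wrist_force: [-0.3, -0.5, -0.5]
gripper_width: 0.0428
grip_force: 0.0
```

Call:
{"name": "step_arm", "arguments": {"motion": "0 0 0 0 1;0 0 0 0 1;0 0 0 0 1;0 0 0 0 1;0 0 0 0 1;0 0 0 0 1", "grip_force": 25}}

```text
time: 10.6
ee_pos: [0.4759, 0.1761, 0.0023]
tool_rot: [180.0, 0.1, 177.8]
wrist_force: [-0.5, 0.4, 5.6]
gripper_width: 0.0247
grip_force: 24.5
```

Call:
{"name": "step_arm", "arguments": {"motion": "0 0 1 0 1;0 0 2.5 0 1;0 0 2.5 0 1;0 0 3 0 1;0 0 3 0 1;0 0 2.8 0 1;0 0 0 0 1"}}

```text
time: 11.3
ee_pos: [0.4782, 0.1767, 0.1541]
tool_rot: [179.9, 0.5, 177.8]
wrist_force: [0.5, 0.6, -0.1]
gripper_width: 0.0247
grip_force: 24.6
```

Call:
{"name": "step_arm", "arguments": {"motion": "0.2 -1.5 0 0 1;0.2 -1.5 0 0 1;0.2 -1.5 0 0 1;0.2 -1.5 0 0 1;0.2 -1.5 0 0 1;0.2 -1.5 0 0 1;0.2 -1.5 0 0 1;0.2 -1.5 0 0 1;0.2 -1.5 0 0 1;0.2 -1.4 0 0 1"}}

```text
time: 12.3
ee_pos: [0.4942, 0.0263, 0.1486]
tool_rot: [-180.0, -0.1, 177.8]
wrist_force: [-0.1, 0.1, -0.7]
gripper_width: 0.0246
grip_force: 24.6
```

Call:
{"name": "step_arm", "arguments": {"motion": "0 0 0 0 1;0 0 0 0 1;0 0 0 0 1"}}

```text
time: 12.6
ee_pos: [0.4948, 0.0274, 0.1493]
tool_rot: [180.0, -0.0, 177.9]
wrist_force: [-0.9, 0.9, -0.1]
gripper_width: 0.0248
grip_force: 24.7
```

Call:
{"name": "step_arm", "arguments": {"motion": "0.1 0 -2 0 1;0 0 -2 0 1;0 0 -2 0 1;0 0 -1.5 0 1;0 0 -0.8 0 1;0 0 -0.4 0 1;0 0 0 0 1;0 0 0 0 1"}}

```text
time: 13.4
ee_pos: [0.496, 0.0273, 0.063]
tool_rot: [180.0, -0.0, 177.9]
wrist_force: [-1.6, 0.6, 0.8]
gripper_width: 0.0248
grip_force: 24.7
```

```bash
python3 - <<'E'
from h import *
o=observe();print(o['ee_pos'],o['wrist_force'])
w=cap('wrist','w4.png');s=cap('scene','s4.png')
A=cv2.resize(w['img'][40:300,120:400],(400,371));B=cv2.resize(s['img'][130:270,190:340],(398,371),interpolation=cv2.INTER_CUBIC)
cv2.imwrite('pics/m4.png',np.hstack([A,B])[:,:,::-1])
E
```

```text
[0.49601653 0.02725415 0.06300951] [-1.64708868  0.5908024   0.77312415]
```

View pics/m4.png

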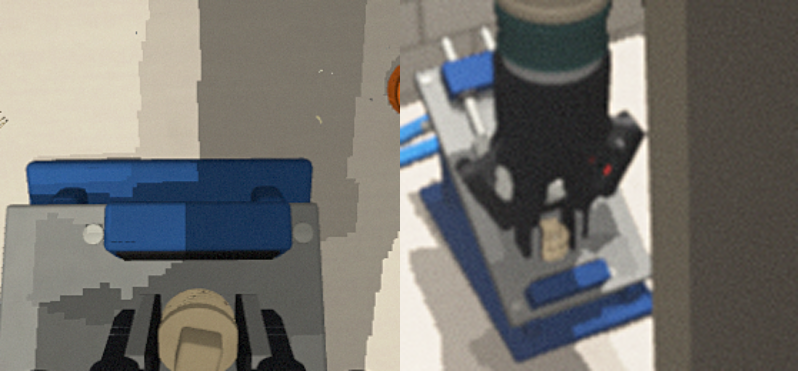

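```bash
cat > tilt.py <<'E'
from fit import *
def model(C,th,q3,n=48):
    # C flange mid (world), th tilt about vise y: + = top leaning toward robot; returns silhouette points
    a=np.linspace(0,2*np.pi,n);P=[]
    for r,z0,z1 in((12,-14,-2),(13.5,-3,3)):
        for z in(z0,z1): P+=[np.c_[r*np.cos(a),r*np.sin(a),0*a+z]]
    for z in(3,11): P+=[np.array([[x,y,z] for x in(-6,6) for y in(-6,6)])]
    P=np.vstack(P)/1000
    c,s_=np.cos(-th),np.sin(-th);Ry=np.array([[c,0,s_],[0,1,0],[-s_,0,c]])
    cy,sy=np.cos(q3),np.sin(q3);Rz=np.array([[cy,-sy,0],[sy,cy,0],[0,0,1]])
    return C+P@(Rz@Ry).T
def sil(d,C,th,q3):
    from itertools import groupby
    M=model(C,th,q3); m=np.zeros(d['img'].shape[:2],np.uint8)
    for sl in(slice(0,96),slice(96,192),slice(192,200)):
        h=cv2.convexHull(proj(d,M[sl]).astype(np.float32)); cv2.fillConvexPoly(m,np.round(h).astype(np.int32),1)
    return m
E
python3 - <<'E'
from tilt import *
w=load('w4');o=observe()['ee_pos'];q=np.load('q.npy')
print('cam',w['T'][:3,3],'tcp px',proj(w,o))
h=cv2.cvtColor(w['img'],cv2.COLOR_RGB2HSV).astype(int)
r,g,b=[w['img'][...,i].astype(int) for i in range(3)]
for y in range(232,340,5): print(y,[(h[y,x,0],h[y,x,1],h[y,x,2]) for x in(262,)],''.join('#' if (r[y,x]-b[y,x]>35) else '.' for x in range(200,320,2)))
for th in(-60,-30,0,30):
    m=sil(w,o+[0,0,.0117],np.radians(th),q[3]);ys,xs=np.nonzero(m);print(th,ys.min(),ys.max(),xs.min(),xs.max())
E
```

```text
cam [0.41228108 0.03092968 0.20533499] tcp px [[256.55819731 262.41449506]]
232 [(np.int64(40), np.int64(9), np.int64(88))] ............................................................
237 [(np.int64(60), np.int64(11), np.int64(89))] ............................................................
242 [(np.int64(22), np.int64(51), np.int64(116))] .............................#..............................
247 [(np.int64(20), np.int64(75), np.int64(140))] ......................######.#########......................
252 [(np.int64(20), np.int64(79), np.int64(142))] ...................##########.##########....................
257 [(np.int64(20), np.int64(75), np.int64(160))] ..................###...###########...####..................
262 [(np.int64(21), np.int64(84), np.int64(152))] .................#.#####################.#..................
267 [(np.int64(20), np.int64(79), np.int64(155))] .................#########################..................
272 [(np.int64(22), np.int64(70), np.int64(98))] ................########...........########.................
277 [(np.int64(18), np.int64(
[... 784 characters left out ...]
nt64(88))] ............................................................
317 [(np.int64(26), np.int64(23), np.int64(89))] ............................................................
322 [(np.int64(8), np.int64(255), np.int64(12))] ............................................................
327 [(np.int64(90), np.int64(28), np.int64(9))] ............................................................
332 [(np.int64(177), np.int64(128), np.int64(18))] ............................................................
337 [(np.int64(23), np.int64(22), np.int64(104))] ............................................................
-60 243 303 226 287
-30 235 305 226 287
0 238 305 226 287
30 245 308 226 287
```

The wrist camera sits on the robot side of the tool. The plug's silhouette (rows 241–304) fits an upright plug above the bed between the jaws. I'll lower it until it touches.

Call:
{"name": "step_arm", "arguments": {"motion": "0 0 -0.2 0 1;0 0 -0.2 0 1;0 0 0 0 1;0 0 0 0 1", "grip_force": 20}}

```text
time: 13.9
ee_pos: [0.4947, 0.0275, 0.0598]
tool_rot: [179.9, -0.1, 177.9]
wrist_force: [-8.4, 1.1, 12.6]
gripper_width: 0.0245
grip_force: 25.5
```

Call:
{"name": "step_arm", "arguments": {"motion": "0 0 -0.1 0 1;0 0 -0.1 0 1;0 0 0 0 1"}}

```text
time: 14.2
ee_pos: [0.4947, 0.0272, 0.0578]
tool_rot: [180.0, -0.1, 177.8]
wrist_force: [-8.3, 1.4, 11.7]
gripper_width: 0.0246
grip_force: 25.8
```

Call:
{"name": "step_arm", "arguments": {"motion": "0.05 0 -0.1 0 1;0.05 0 -0.1 0 1;0 0 0 0 1;0 0 0 0 1"}}

```text
time: 14.6
ee_pos: [0.4948, 0.0272, 0.057]
tool_rot: [180.0, -0.2, 177.8]
wrist_force: [-14.0, 1.6, 24.9]
gripper_width: 0.0247
grip_force: 32.4
```

```bash
python3 - <<'E'
from tilt import *
w=cap('wrist','w5.png');o=observe()['ee_pos'];q=np.load('q.npy');print(o)
r,g,b=[w['img'][...,i].astype(int) for i in range(3)]
for y in range(232,316,4): print(y,''.join('#' if (r[y,x]-b[y,x]>35) else '.' for x in range(210,305,2)))
for th in(-30,-15,0,15,30):
    M=proj(w,model(o+[0,0,.0117],np.radians(th),q[3]))
    m=sil(w,o+[0,0,.0117],np.radians(th),q[3]);ys,xs=np.nonzero(m);print(th,ys.min(),ys.max(),'flange top rows',M[144:192,1].min(),M[144:192,1].max(),'head top',M[196:,1].min())
E
```

```text
[0.49482978 0.02715935 0.057032  ]
232 ................................................
236 ................................................
240 ................................................
244 ................................................
248 ..................###.......###.................
252 ..................#############.................
256 ...............###################..............
260 .............#######################............
264 ...........########....###############..........
268 ...........#######..............#######.........
272 ...........#################.....######.........
276 ...........############################.........
280 ...........######.#####################.........
284 ...........############################.........
288 ...........#####.######################.........
292 ...........###########################..........
296 .............########################...........
300 ...............#########.##########.............
304 ..................##############................
308 ................................................
312 ................................................
-30 234 305 flange top rows 266.6373112105138 294.8257986705463 head top 292.78337092106506
-15 235 304 flange top rows 258.60053430018695 300.5818022505119 head top 285.58142333367414
0 237 305 flange top rows 252.0452080576605 304.8983300983361 head top 277.5901997540272
15 243 307 flange top rows 247.40381605661216 307.39583610769137 head top 269.49688087889524
30 245 308 flange top rows 244.89716419722964 307.76822864533983 head top 261.9872594577349
```

Call:
{"name": "step_arm", "arguments": {"motion": "0 0 0.2 0 1;0 0 0 0 0.3;0 0 0 0 0.2;0 0 0 0 0.1;0 0 0 0 0;0 0 0 0 0"}}

```text
time: 15.25
ee_pos: [0.4975, 0.0261, 0.0569]
tool_rot: [-179.9, 0.0, 177.8]
wrist_force: [-3.7, -4.5, 4.3]
gripper_width: 0.0425
grip_force: 3.1
```

Call:
{"name": "step_arm", "arguments": {"motion": "0 0 0.5 0 0;0 0 1 0 0;0 0 2 0 0;0 0 3 0 0;0 0 3 0 0;0 0 2 0 0;0 0 0 0 0;0 0 0 0 0"}}

```text
time: 16.05
ee_pos: [0.4979, 0.0272, 0.1722]
tool_rot: [180.0, 0.1, 177.8]
wrist_force: [-0.6, 0.0, 0.2]
gripper_width: 0.0428
grip_force: 0.0
```

```bash
python3 - <<'E'
from tilt import *
from scipy.optimize import minimize
w=cap('wrist','w6.png');q=np.load('q.npy');print(observe()['ee_pos'])
r,g,b=[w['img'][...,i].astype(int) for i in range(3)]
C=W(q,(13.5,0,14))[0];m=sil(w,C,np.pi/6,q[3]);ys,xs=np.nonzero(m);print(ys.min(),ys.max(),xs.min(),xs.max())
M=proj(w,model(C,np.pi/6,q[3]));print('flange top',M[144:192].min(0),M[144:192].max(0),'head',M[196:])
x0,x1,y0,y1=xs.min()-12,xs.max()+12,ys.min()-15,ys.max()+15
for y in range(y0,y1,2): print(y,''.join('#' if (r[y,x]-b[y,x]>30) else '.' for x in range(x0,x1)))
print(x0)
E
```

```text
[0.49692425 0.02716544 0.17109009]
161 197 240 275
flange top [240.33973246 161.18351332] [275.18508964 195.09196742] head [[249.82487268 167.7148076 ]
 [265.73378045 167.74127269]
 [249.72770945 183.24469028]
 [265.78248059 183.2705352 ]]
146 ...........................................................
148 ...........................................................
150 ...........................................................
152 ...........................................................
154 ...........................................................
156 ...........................................................
158 ...........................................................
160 ...........................................................
162 ...........................................................
164 .........................############......................
166 .....................####################..................
168 ...................########.###############................
170 .................############################..............
172 ................########
[... 555 characters left out ...]
..............############################..............
192 ..................#########################................
194 ....................#####################..................
196 .......................##.#############....................
198 ............................######.........................
200 ...........................................................
202 ...........................................................
204 ...........................................................
206 ...........................................................
208 ...........................................................
210 ...........................................................
228
```

The plug stands flat between the jaws. Its outline is round, at columns 242–276 and rows 164–198, within about 2.5 mm of the expected spot. Next is the button.

Call:
{"name": "step_arm", "arguments": {"motion": "0.4 -1 0 0 1;0.4 -1 0 0 1;0.4 -1 0 0 1;0.5 -1 0 0 1;0.4 -1 0 0 1;0.4 -1 0 0 1;0 0 -2.5 0 1;0 0 -2.5 0 1;0 0 -1 0 1;0 0 -0.5 0 1", "grip_force": 20}}

```text
time: 17.1
ee_pos: [0.5213, -0.0332, 0.1053]
tool_rot: [180.0, -0.1, 177.8]
wrist_force: [-0.2, 0.4, -0.3]
gripper_width: 0.0001
grip_force: 0.0
```

Call:
{"name": "step_arm", "arguments": {"motion": "0 0 0 0 1;0 0 0 0 1"}}

```text
time: 17.3
ee_pos: [0.523, -0.0332, 0.1075]
tool_rot: [-180.0, 0.1, 177.8]
wrist_force: [0.0, -0.3, 0.5]
gripper_width: -0.0001
grip_force: 0.0
```

Call:
{"name": "step_arm", "arguments": {"motion": "0 0 -1 0 1;0 0 -0.7 0 1;0 0 0 0 1;0 0 0 0 1"}}

```text
time: 17.7
ee_pos: [0.5212, -0.0329, 0.0891]
tool_rot: [180.0, -0.1, 177.8]
wrist_force: [-1.3, 0.5, 1.6]
gripper_width: -0.0003
grip_force: 1.1
```

Call:
{"name": "step_arm", "arguments": {"motion": "0.1 0 -0.2 0 1;0.1 0 -0.2 0 1;0.1 0 -0.2 0 1;0 0 0 0 1;0 0 0 0 1"}}

```text
time: 18.2
ee_pos: [0.524, -0.033, 0.0841]
tool_rot: [-180.0, -0.1, 177.8]
wrist_force: [-6.2, -0.1, 9.2]
gripper_width: -0.0002
grip_force: 5.4
```

Call:
{"name": "step_arm", "arguments": {"motion": "0.1 0 -0.2 0 1;0 0 0 0 1;0 0 0 0 1"}}

```text
time: 18.5
ee_pos: [0.5242, -0.033, 0.0837]
tool_rot: [-180.0, -0.2, 177.8]
wrist_force: [-11.9, 0.8, 21.8]
gripper_width: -0.0002
grip_force: 12.2
```

```bash
python3 - <<'E'
from fit import *
w=cap('wrist','w7.png');q=np.load('q.npy')
for P in((84,0,52),(106,0,52),(27,0,24),(48,0,24),(41,0,24),(62,0,24)): print(P,proj(w,W(q,P))[0].round())
u=proj(w,W(q,(48,15,24)))[0].astype(int);print(u)
c=u[0];print([(y,w['img'][y,c].tolist()) for y in range(max(0,u[1]-60),min(383,u[1]+60),4)])
E
```

```text
(84, 0, 52) [420. 337.]
(106, 0, 52) [424. 402.]
(27, 0, 24) [382. 198.]
(48, 0, 24) [385. 242.]
(41, 0, 24) [384. 227.]
(62, 0, 24) [387. 273.]
[417 242]
[(182, [84, 85, 78]), (186, [88, 86, 83]), (190, [89, 90, 83]), (194, [89, 88, 84]), (198, [8, 1, 7]), (202, [112, 111, 104]), (206, [129, 127, 118]), (210, [126, 126, 117]), (214, [124, 122, 114]), (218, [123, 124, 113]), (222, [131, 126, 119]), (226, [86, 85, 79]), (230, [122, 122, 109]), (234, [120, 117, 109]), (238, [122, 122, 111]), (242, [121, 118, 110]), (246, [118, 115, 109]), (250, [122, 124, 113]), (254, [122, 124, 113]), (258, [121, 120, 112]), (262, [123, 122, 114]), (266, [122, 122, 114]), (270, [121, 123, 113]), (274, [123, 126, 115]), (278, [122, 120, 111]), (282, [119, 121, 114]), (286, [127, 126, 118]), (290, [121, 119, 110]), (294, [127, 128, 115]), (298, [128, 129, 119])]
```

The jaw's front edge is at row 199 and its back edge at 226. That is exactly the gripped position (x = 27 mm), so the jaw has closed on the plug. I'll retreat now.

Call:
{"name": "step_arm", "arguments": {"motion": "-0.3 0 0.6 0 1;-0.2 0 0.5 0 1;0 0 2 0 1;0 0 3 0 1;0 0 3 0 1;0 0 3 0 1;-1 0 2 0 1;-1 1 0 0 1;0 1 0 0 1;0 1 0 0 1"}}

```text
time: 19.55
ee_pos: [0.5004, -0.002, 0.2212]
tool_rot: [180.0, -0.1, 177.8]
wrist_force: [1.3, -0.1, 1.1]
gripper_width: 0.0001
grip_force: 0.0
```

Call:
{"name": "step_arm", "arguments": {"motion": "0 1 0 0 1;0 1 0 0 1;0 1 0 0 1;0 0 0 0 1;0 0 0 0 1"}}

```text
time: 20.05
ee_pos: [0.5012, 0.0273, 0.2224]
tool_rot: [-180.0, -0.0, 177.9]
wrist_force: [0.0, -0.2, 0.3]
gripper_width: -0.0002
grip_force: 0.0
```

```bash
python3 - <<'E'
from tilt import *
w=cap('wrist','w8.png');q=np.load('q.npy');o=observe();print(o['ee_pos'],o['wrist_force'])
C=W(q,(13.5,0,14))[0];M=proj(w,model(C,np.pi/6,q[3]));print('flange top',M[144:192].min(0),M[144:192].max(0),'head',M[196:].round().tolist())
for P in((27,30,24),(27,-30,24),(41,0,24),(66,-54,16),(84,0,52)): print(P,proj(w,W(q,P))[0].round())
c=M.mean(0).astype(int);print(c)
i=w['img'][max(0,c[1]-70):c[1]+70,max(0,c[0]-90):c[0]+90];cv2.imwrite('pics/fin.png',cv2.resize(i,None,fx=4,fy=4,interpolation=cv2.INTER_CUBIC)[:,:,::-1])
E
```

```text
[0.50121992 0.02693455 0.22243231] [-0.40866045 -0.10757495 -0.33122743]
flange top [242.95465079 145.23489694] [272.53055609 173.66583281] head [[251.0, 150.0], [264.0, 150.0], [251.0, 163.0], [265.0, 163.0]]
(27, 30, 24) [292. 172.]
(27, -30, 24) [224. 172.]
(41, 0, 24) [258. 187.]
(66, -54, 16) [197. 217.]
(84, 0, 52) [258. 234.]
[257 161]
```

View pics/fin.png

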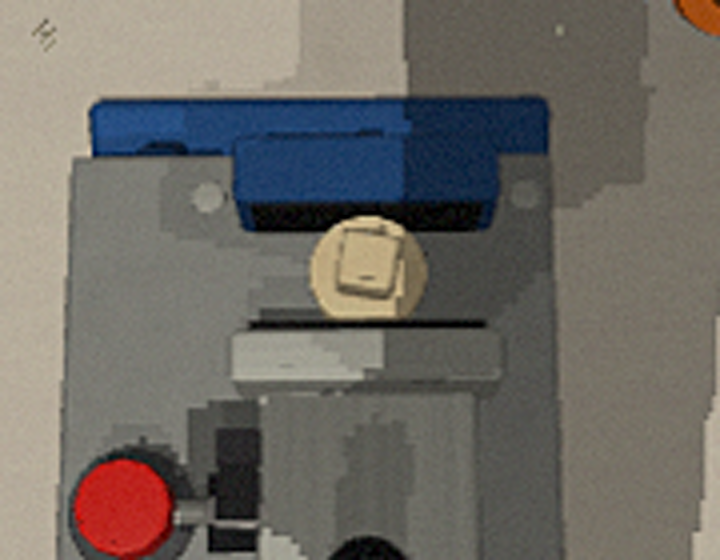

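The plug, centred at (369,268), is gripped square between the fixed jaw and the sliding jaw, head up. It is within about 1 mm of the middle, the button is back up, and the hand is clear.

```bash
python3 -c "
from station import sign_off
print(sign_off())"
```

```text
the job is handed in; nothing more can be done
None
```

The job is handed in at about 20 s of the 58 s limit: the plug is clamped upright near the middle of the jaws with its square head up, the hand is clear, and I never went near the elbow, spool or marker.

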